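Present a sample carrier to the code reader

ROBOT

A 7-joint arm with a two-finger parallel gripper is mounted at the origin on the work surface. World frame = base frame: x ahead of the robot, y to its left, z up, the work surface at z = 0. Lengths are in m, angles in degrees, forces in N, time in s.
With the tool pointing down it reaches from about 0.35 to 0.9 m from the base axis. Payload 19.9 kg.
Tool frame: the origin (TCP) lies between the finger pads; the fingertips stand env.tcp_to_tips ahead of it and the grasp point (between the pads) lies 6 mm ahead of it (env.tcp_to_tips is the distance from the TCP to the fingertips, in m); z points along the fingers, y is the line along which they close (so a half turn about z gives the same grasp; the last joint's range is limited). The gripper opens to 85 mm and grips with 20 to 120 N. Pads are 22 mm wide; open, the fingers measure 114 mm over their backs; the gripper's body (76 mm by 85 mm) begins 54 mm behind the grasp point. The pads swing forward as they close: fully open they stand 13 mm farther back than shut.
Start: joints at [-65.919, 23.915, -0.59, 92.452, 0.269, 63.638, -3.037], TCP at [0.278, 0.56, 0.234] pointing down, gripper open.
Joint ranges: [-161.28, 161.28], [-22.2, 115.67], [-73.04, 71.86], [3.21, 147.25], [-68.34, 248.33], [10.77, 114.83], [-161.83, 161.83]. Speed limits (degrees/s): [108.29, 108.29, 136.94, 136.94, 172.46, 172.46, 172.46].

INTERFACE

Orientations are given as a 3x3 rotation matrix whose columns are the frame's x, y, z axes.
In Python, from plant import env, imaging, job gives the robot as it stands.
- The arm moves only by the shell command python3 -m pendant 'ROWS' [FORCE]. ROWS is JSON, a list of rows, each an object with "linear": the shift along the tool's x, y, z as a fraction of full scale, a list of three; "delta_rot": the turn, a rotation vector about the tool's x, y, z as a fraction of full scale, a list of three; "gripper": the closure, from 0 (fully open) to 1 (shut). In form: [{"linear": [x, y, z], "delta_rot": [rx, ry, rz], "gripper": gripper}, ...]. A call has exactly 8 rows; each row shifts and turns the commanded pose from where the row before left it, along the tool's axes as they then stand; what a row does not reach is not made up. Full scale, the value 1, is 0.03 m for a shift and 0.08 rad for a turn. A row lasts 1/12 s, in which the tool goes at most 41.7 mm and 7.16 degrees, less where a joint would pass 70% of its speed; a pose out of reach is approached as far as the arm can. A call with a number of a shift or a turn outside -1 to 1 is refused whole. A call with a gripper value outside its range is refused whole. The fingers move at their own pace and stop on an object; FORCE is the grip in N (left out, the last holds). Time passes only in rows, so rows that do not move let the fingers close, or fill a call up. It gives the time, the measured TCP pose, the force, the opening and the grip force at its end, in the units of the state.
- env.state(): the state, without advancing time (a new reading comes with each control period).
- imaging.capture(name): name is "scene" or "top"; returns (picture, depth): 400x640x3 uint8, red, green, blue; 400x640 float32, m along the optical axis (not along the pixel's ray), 0 where there is no reading.
- imaging.camera_info(name): a dict with "fx", "fy", "cx", "cy" (pixels), "xyz" and "rotation" of the camera in the world. Camera axes: x right, y up, looking along -z (the intrinsics and any distortion apply to the point x, -y, -z); pixel columns grow to the right and rows downward; lengths in m; the calibration is good to about 2 mm. A picture is of the moment at which its call begins. camera_info takes no time and is no camera call.
- job.sign_off(): hands the job in; it is judged then, once.
Trained networks look in the newest picture that a camera, given by its name, has taken for a name from the list of things; names that differ only in an ending like _2 or _b are one class to them, and where a whole thing is asked for, a point or a joint stands for the part that bears it (a point fixed in the world has none). Each returns a list of dicts, best first, with "score" (0 to 1); they miss things now and then, are a little off and sometimes report something else, mostly with a low value. They report only what shows in the picture. A call takes as long as a camera call. They do not tell look-alikes from the thing itself.
- imaging.search_frame(camera, label): "extent" ([left, top, width, height] in pixels, round what is visible of it).
- imaging.pinpoint(camera, label): "point" ([column, row] in pixels: a listed point, or the origin of a listed thing).
The state is a dict: "time": time; "joint_positions": joint angles; "qd": joint speeds; "tau": joint torques, N m; "tcp_pos": TCP position; "tool_rot": TCP orientation; "ft_force": force on the tool from outside, world axes, zero at the start; "torque": the same for the moment, N m; "grip_width": opening from 0.0 (shut) to 1.0 (fully open); "grasp_force": force on a finger pad.
Only numpy, scipy, OpenCV 4.12 (cv2) and the standard library are available. Lean on these libraries where they do the work, as an engineer would, in place of code of your own. Each camera call takes 0.05 s, during which the arm holds its last target. There are 200 camera calls.

TASK

Swing the red handle of the sample carrier up until it seats fully upright at its end stop, then lift the carrier by it and carry it level, over the row of bottles in the red tray, to the grey code reader. Finish while still holding it: keep it hovering still about 15 mm above the reader's dark glass, centred and squared up inside the yellow corner marks (either way round), never touching the reader. Leave the bottles and everything else on the table where they are.

Things in the scene. Friction and masses are not known exactly. Their poses are not given: they have to be found in the camera images.
- carrier_base (a point): Centre of the underside of the sample carrier: loose aluminium tray, 150 mm (its x) by 110 mm (its y), walls 45 mm high, z up. Four small dark red-capped bottles are fixed in it (40 mm diameter, centres at x +-34, y +-26 mm, tops 115 mm above this point). About 0.7 kg in all, balanced about its middle.
- handle (a joint): Angle of the carrier's U-shaped handle; hinge axis along the carrier's y, 50 mm above carrier_base. 0 = level towards the carrier's -x side; starts raised 0.35 to 0.65; 1.571 = upright, seated against its end stop over the carrier's middle. It stays where it is left; a spring helps it up (0.1 N m is enough) and keeps it seated (about 0.15 N m to fold it back).
- grip (a point): Middle of the red round grip of the handle: 18 mm diameter, 90 mm long, along the carrier's y axis, 115 mm from the hinge axis. Upright it lies 165 mm above carrier_base, with 40 mm free below it. The side arms of 8 mm wire stand at y = +-64 mm; The grip is a tube that turns freely on the handle's wire, so a held carrier hangs level below it.
- glass (a point): Centre of the top of the code reader's dark glass, 35 mm above the table, 190 (x) by 140 mm (y), z up; the highest part of the fixed grey housing of 220 by 170 mm. Four yellow corner marks outline 162 by 122 mm about it. A lower black panel with three lamps adjoins the +x end. Reader and carrier stand on opposite sides of the row, either one on the left.
- row: Fixed red tray with a row of four small bottles, between carrier and reader: 360 mm along its x, 62 mm along its y, 30 mm high; origin under its centre. With its bottles it is 125 mm high.
- row0: Loose bottle number 1 (from the robot's side) in the red tray, dark with red cap and label, 40 mm diameter, 120 mm high; origin under its centre. Bystander.
- row1: Loose bottle number 2 (from the robot's side) in the red tray, dark with red cap and label, 40 mm diameter, 120 mm high; origin under its centre. Bystander.
- row2: Loose bottle number 3 (from the robot's side) in the red tray, dark with red cap and label, 40 mm diameter, 120 mm high; origin under its centre. Bystander.
- row3: Loose bottle number 4 (from the robot's side) in the red tray, dark with red cap and label, 40 mm diameter, 120 mm high; origin under its centre. Bystander.
- sauce0: Loose large sauce bottle, 68 mm diameter, 220 mm high, beyond the far end of the red tray; origin under its centre. Bystander.
- sauce1: Loose large sauce bottle, 68 mm diameter, 220 mm high, beyond the far end of the red tray; origin under its centre. Bystander.
- tape: Loose roll of brown tape lying flat, 90 mm diameter, 25 mm high, on the right of the table; origin under its centre. Bystander.
- capbowl: Loose blue bowl, 100 mm diameter, 50 mm high, on the left of the table; origin under its centre. Bystander.
- carrier: The sample carrier itself; same origin and axes as carrier_base.
- reader: The code reader itself, origin on the table 35 mm below glass, same axes.
There are look-alikes about, which are no part of the job. Of the things like the carrier, leave any that is purple; of the rest the larger one is meant.

How it is judged (in metres and radians):
On the way, in this order (a step that is already met when the one before it is completed fails the run):
1. the handle is upright, seated at its end stop, while the carrier still stands on the table (value of joint handle above 1.5 rad and height (world z) of carrier_base below 0.015 m), for 0.2 s.
2. the carrier is carried over the row of bottles, clear of them (x of carrier_base in the frame of row between -0.2 and 0.2 m and y of carrier_base in the frame of row between -0.06 and 0.06 m and height (world z) of carrier_base above 0.125 m), for 0.02 s.
At the end, for the whole second after the job is handed in: The carrier hangs from the fingers, handle upright (over 1.5 rad), underside 5 to 28 mm above the glass, within 15 mm of centred along each axis, squared up within 0.14 rad (either way round), level within 0.12 rad, at rest, touching neither the reader nor the row tray (x of carrier_base in the frame of glass between -0.015 and 0.015 m and y of carrier_base in the frame of glass between -0.015 and 0.015 m and z of carrier_base in the frame of glass between 0.005 and 0.028 m and angle between the x axis of carrier_base and the x axis of glass, either way round below 0.14 rad and angle between carrier_base's own z axis and vertical below 0.12 rad and value of joint handle above 1.5 rad and linear speed of carrier below 0.03 m/s and contact force between carrier and the fingers above 2 N and contact force between carrier and reader below 0.2 N and contact force between carrier and row below 0.2 N); the arm keeps its last pose, push and grip.
It fails at once if the carrier touches the reader (contact force between carrier and reader above 0.5 N).
It fails at once if the carrier is tipped more than 0.5 rad (angle between carrier_base's own z axis and vertical above 0.5 rad).
It fails at once if a bottle is tipped by more than 0.4 rad (angle between any of row0, row1, row2, row3, sauce0, sauce1's own z axis and vertical above 0.4 rad).
It fails at once if a bystander is moved by more than 40 mm (distance of any of row0, row1, row2, row3, sauce0, sauce1, tape, capbowl from where it was at the start of the episode above 0.04 m).
It also fails if it takes over 56 s, if anything falls off the work surface, if the arm or the gripper's body presses on something with over 40 N, if the wrist force passes 120 N, or if a joint passes its speed limit or range.

## Working session

There is one attempt and no reset: what is moved stays moved. The work goes in short steps, Python scripts to look and compute and a shell command to move; the robot and the scene stay as the last step left them, time stands still between calls to the robot, and variables do not carry over. Pictures are saved under pics/ and viewed, at most 10 in all, crops included, and the job is handed in when it is done.

```bash
ls; mkdir -p pics
cat > h.py <<'E'
import numpy as np, cv2
from plant import env, imaging, job
def world(cam, u, v, d):
    c=imaging.camera_info(cam); p=np.array([(u-c['cx'])/c['fx']*d, -(v-c['cy'])/c['fy']*d, -d])
    return np.array(c['xyz'])+np.array(c['rotation'])@p
def cloud(cam, depth):
    c=imaging.camera_info(cam); v,u=np.mgrid[0:400,0:640]
    p=np.stack([(u-c['cx'])/c['fx']*depth, -(v-c['cy'])/c['fy']*depth, -depth],-1)
    return p@np.array(c['rotation']).T+np.array(c['xyz'])
E
python3 - <<'E'
from h import *
print(imaging.camera_info('top'),imaging.camera_info('scene'),env.tcp_to_tips)
ims=[]
for n in('top','scene'):
    im,d=imaging.capture(n); np.savez(n+'0.npz',im=im,d=d); cv2.imwrite(f'pics/{n}0.png',im[:,:,::-1])
    P=cloud(n,d)
    for l in('carrier_base','grip','glass','row','carrier','reader'):
        for r in imaging.pinpoint(n,l)[:4]:
            u,v=r['point']; 
            print(n,l,round(r['score'],2),np.round([u,v]),np.round(P[int(np.clip(v,0,399)),int(np.clip(u,0,639))],3))
s=env.state();print(s['tcp_pos'],s['tool_rot'],s['time'])
E
```

```text
pics
{'fx': 435.8866629152031, 'fy': 435.8866629152031, 'cx': 315.48193698440826, 'cy': 202.6083605237612, 'xyz': array([0.22906673, 0.01272443, 1.60655284]), 'rotation': array([[-0.07154463,  0.97709294, -0.20042645],
       [-0.99743606, -0.07041463,  0.01277051],
       [-0.00163498,  0.20082623,  0.97962552]])} {'fx': 376.22178112681627, 'fy': 376.22178112681627, 'cx': 316.97799420101876, 'cy': 203.38955620010722, 'xyz': array([1.09437798, 0.33342247, 1.0286354 ]), 'rotation': array([[-0.5060736 , -0.71533995,  0.4818488 ],
       [ 0.86247325, -0.4162118 ,  0.28793684],
       [-0.00542157,  0.56129894,  0.82759538]])} 0.025
top carrier_base 0.95 [366. 268.] [ 0.304 -0.173  0.015]
top carrier_base 0.8 [249. 276.] [0.304 0.256 0.001]
top carrier_base 0.66 [239. 208.] [0.536 0.259 0.122]
top grip 0.83 [235. 228.] [ 0.484  0.302 -0.004]
top grip 0.71 [347. 265.] [ 0.317 -0.106  0.007]
top grip 0.69 [271. 279.] [0.285 0.169 0.04 ]
top glass 0.67 [388. 201.] [ 0.538 -0.275  0.033]
top row 0.84 [310. 198.] [0.574 0.015 0.015]
top row 0.7 [306. 210.] [0.52  0.028 0.085]
top row 0.64 [3
[... 637 characters left out ...]
044]
scene glass 0.96 [250. 175.] [ 0.528 -0.271  0.036]
scene row 0.85 [292. 257.] [0.72  0.021 0.045]
scene row 0.84 [314. 226.] [0.575 0.008 0.003]
scene row 0.69 [310. 235.] [0.624 0.026 0.03 ]
scene row 0.61 [336. 194.] [0.454 0.023 0.036]
scene carrier 0.93 [415. 194.] [0.32  0.24  0.027]
scene carrier 0.91 [392. 260.] [0.6   0.278 0.079]
scene carrier 0.88 [308. 144.] [ 0.331 -0.161  0.059]
scene carrier 0.48 [249. 258.] [ 0.789 -0.078  0.064]
scene reader 0.86 [246. 184.] [ 0.564 -0.256  0.036]
[0.27847221 0.55950376 0.23376094] [[-8.95264043e-01  4.45535961e-01  2.09268797e-05]
 [ 4.45535956e-01  8.95264038e-01 -1.18475822e-04]
 [-7.15203221e-05 -9.67434660e-05 -9.99999993e-01]] 0.7
```

Run:
```python
from h import *
t=cv2.imread('pics/top0.png'); s=cv2.imread('pics/scene0.png')
cv2.imwrite('pics/a.png',cv2.resize(t[120:340,180:460],(764,600),interpolation=cv2.INTER_CUBIC))
cv2.imwrite('pics/b.png',cv2.resize(s[100:340,180:500],(800,600),interpolation=cv2.INTER_CUBIC))
```

```text
(no output)
```

View pics/a.png

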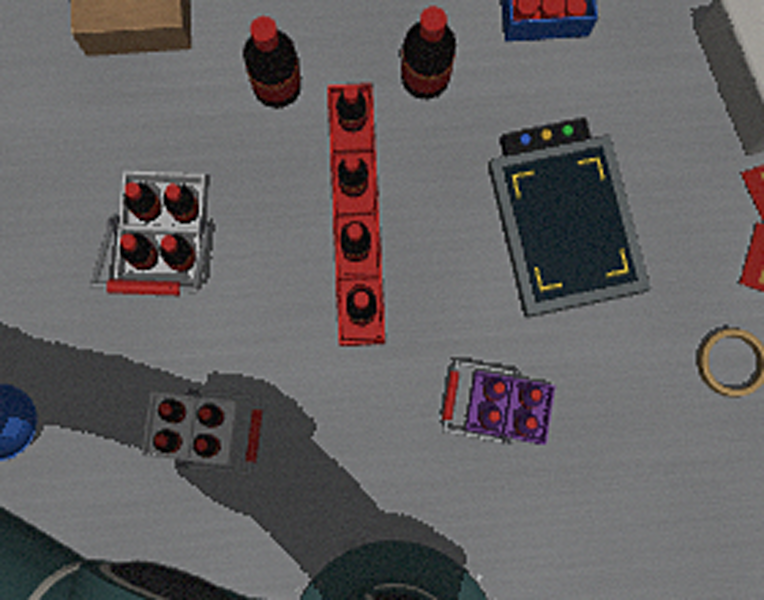

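View pics/b.png

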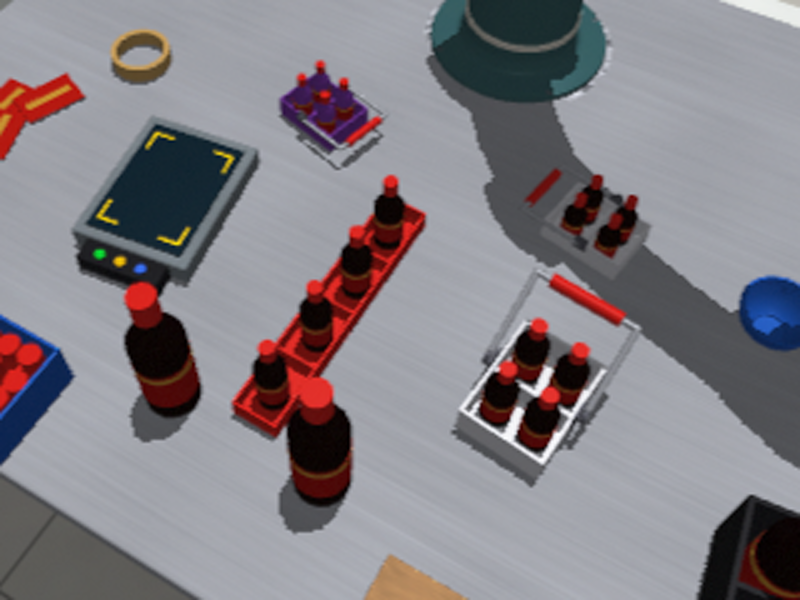

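The things like the carrier in the top picture are silver at (241,204), grey in shadow at (250,276) and purple at (366,268). The silver one is meant: it is not purple, and it is clearly larger than the grey one, as the enlarged crops confirm. Its handle leans toward the robot. The reader is at (387,201) with its lamps on the far side.

Run:
```python
from h import *
def rect(pts,n):
    r=cv2.minAreaRect((pts[:,:2]*1000).astype(np.float32)); print(n,np.round(r[0],1),np.round(r[1],1),round(r[2],1),len(pts))
for cam in('top','scene'):
    z=np.load(cam+'0.npz'); im,d=z['im'],z['d']; P=cloud(cam,d); ok=d>0
    hsv=cv2.cvtColor(im,cv2.COLOR_RGB2HSV); H,S,V=hsv[...,0],hsv[...,1],hsv[...,2]
    reg=lambda x0,x1,y0,y1:ok&(P[...,0]>x0)&(P[...,0]<x1)&(P[...,1]>y0)&(P[...,1]<y1)
    # tray rim
    c=reg(.48,.75,.15,.38)&(P[...,2]>.036)&(P[...,2]<.05)&(S<60)
    rect(P[c],cam+' rim'); q=P[c][:,:2]; print(np.percentile(q,[2,98],axis=0).round(3).tolist())
    red=((H<8)|(H>172))&(S>140)&(V>90)
    g=reg(.40,.60,.15,.38)&red
    n,lab,st,_=cv2.connectedComponentsWithStats(g.astype(np.uint8))
    for i in range(1,n):
        if st[i,4]>15:
            p=P[lab==i]; p3=p[p[:,2]>.03]
            if len(p3)>5:
                m=p3.mean(0);u,s,vt=np.linalg.svd(p3-m); e=(p3-m)@vt[0]
                print(' red',st[i].tolist(),m.round(3),np.ptp(e).round(3),vt[0].round(3),'zmax',p3[:,2].max().round(3))
    y=(H>18)&(H<35)&(S>110)&(V>110)&reg(.35,.75,-.42,-.1)
    n,lab,st,ce=cv2.connectedComponentsWithStats(y.astype(np.uint8)); 
    rect(P[y&(P[...,2]>.025)&(P[...,2]<.045)],cam+' marks')
    h=reg(.35,.75,-.42,-.12)&(P[...,2]>.026)&(P[...,2]<.045); rect(P[h],cam+' housing')
    print('z glass',np.median(P[h][:,2]))
    r=reg(.35,.85,-.06,.09)&red&(P[...,2]>.022)&(P[...,2]<.038); rect(P[r],cam+' row')
```

```text
top rim [570.5 273. ] [113.7 150.4] 83.0 157
[[0.496, 0.214], [0.645, 0.335]]
 red [224, 206, 6, 6, 27] [0.537 0.303 0.115] 0.019 [-0.769 -0.636 -0.064] zmax 0.121
 red [239, 206, 6, 6, 25] [0.531 0.252 0.117] 0.019 [ 0.213  0.959 -0.189] zmax 0.122
 red [219, 223, 27, 5, 125] [0.474 0.284 0.127] 0.091 [-0.098 -0.995  0.005] zmax 0.135
top marks [ 561.7 -272.5] [214.1 124.1] 8.2 91
top housing [ 547.5 -247.2] [251.3 393.6] 89.9 2873
z glass 0.03467379496282463
top row [575.3  11. ] [ 61.2 359.2] 88.7 261
scene rim [567.4 273.2] [128.  151.2] 83.8 345
[[0.492, 0.211], [0.646, 0.331]]
 red [400, 210, 30, 20, 176] [0.477 0.283 0.125] 0.087 [ 0.106  0.994 -0.01 ] zmax 0.131
 red [392, 227, 7, 9, 43] [0.532 0.251 0.113] 0.023 [ 0.785  0.297 -0.544] zmax 0.117
 red [408, 237, 8, 9, 50] [0.538 0.302 0.113] 0.022 [ 0.83   0.325 -0.453] zmax 0.12
 red [380, 245, 8, 6, 31] [0.584 0.243 0.097] 0.097 [-0.529  0.004 -0.849] zmax 0.117
 red [398, 254, 7, 7, 21] [0.573 0.295 0.074] 0.097 [ 0.5   -0.01   0.866] zmax 0.117
scene marks [ 558.  -274.7] [218.7 126.5] 8.6 117
scene housing [ 517.  -234.9] [313.1 260.9] 6.9 2925
z glass 0.0346298286969966
scene row [573.5   8.3] [ 62.8 361.8] 88.7 382
```

```bash
python3 -m pendant '[{"linear":[0,0,0],"delta_rot":[0,0,0.95],"gripper":0.2},{"linear":[0,0,0],"delta_rot":[0,0,0.95],"gripper":0.4},{"linear":[0,0,0],"delta_rot":[0,0,0.95],"gripper":0.4},{"linear":[0,0,0],"delta_rot":[0,0,0.95],"gripper":0.4},{"linear":[0,0,0],"delta_rot":[0,0,0.95],"gripper":0.4},{"linear":[0,0,0],"delta_rot":[0,0,0.95],"gripper":0.4},{"linear":[0,0,0],"delta_rot":[0,0,0.95],"gripper":0.4},{"linear":[0,0,0],"delta_rot":[0,0,0.95],"gripper":0.4}]' 20
python3 -m pendant '[{"linear":[0,0,0],"delta_rot":[0,0,0.95],"gripper":0.4},{"linear":[0,0,0],"delta_rot":[0,0,0.95],"gripper":0.4},{"linear":[0,0,0],"delta_rot":[0,0,0.95],"gripper":0.4},{"linear":[0,0,0],"delta_rot":[0,0,0.95],"gripper":0.4},{"linear":[0,0,0],"delta_rot":[0,0,0.95],"gripper":0.4},{"linear":[0,0,0],"delta_rot":[0,0,0.95],"gripper":0.4},{"linear":[0,0,0],"delta_rot":[0,0,0.95],"gripper":0.4},{"linear":[0,0,0],"delta_rot":[0,0,0.75],"gripper":0.4}]'
cat >> h.py <<'E'
def to(x,y,z,yaw):  # remaining tool-frame shift in full-scale units, and turn about tool z (tool y yaw target)
    s=env.state(); R=np.array(s['tool_rot']); p=np.array(s['tcp_pos'])
    cur=np.arctan2(R[1,1],R[0,1]); dy=(np.radians(yaw)-cur+np.pi/2)%np.pi-np.pi/2
    print('t',round(s['time'],2),'tcp',p.round(4),'yaw',np.degrees(cur).round(2),'tilt',np.degrees(np.arccos(-R[2,2])).round(2),'F',np.round(s['ft_force'],1),'w',round(s['grip_width'],3),'gf',round(s['grasp_force'],1))
    print('units lin',(R.T@(np.array([x,y,z])-p)/.03).round(2),'turn',round(-dy/.08,2))
E
python3 - <<'E'
from h import *
to(.476,.284,.234,-6.5)
# marks, L corners clustered
for cam in('top','scene'):
    z=np.load(cam+'0.npz'); im,d=z['im'],z['d']; P=cloud(cam,d)
    H,S,V=cv2.split(cv2.cvtColor(im,cv2.COLOR_RGB2HSV))
    y=(H>18)&(H<35)&(S>90)&(V>90)&(P[...,0]>.4)&(P[...,0]<.655)&(P[...,1]>-.42)&(P[...,1]<-.15)&(P[...,2]>.028)
    n,lab,st,ce=cv2.connectedComponentsWithStats(y.astype(np.uint8),connectivity=8)
    for i in range(1,n): print(cam,ce[i].round(),st[i,4],P[lab==i].mean(0).round(3))
    q=P[y];r=cv2.minAreaRect((q[:,:2]*1000).astype(np.float32)); print(np.round(r[0],1),np.round(r[1],1),r[2])
E
```

```text
time: 1.37
tcp_pos: [0.2784, 0.5595, 0.2338]
tool_rot: [[-0.477, 0.879, -0.0], [0.879, 0.477, -0.0], [-0.0, -0.0, -1.0]]
ft_force: [-0.1, 0.7, 0.6]
grip_width: 0.601
grasp_force: 0.0
time: 2.03
tcp_pos: [0.2784, 0.5595, 0.2338]
tool_rot: [[0.095, 0.995, 0.0], [0.995, -0.095, -0.0], [-0.0, 0.0, -1.0]]
ft_force: [-1.0, -0.6, -0.8]
grip_width: 0.599
grasp_force: 0.0
t 2.03 tcp [0.2784 0.5595 0.2338] yaw -5.44 tilt 0.0 F [-1.  -0.6 -0.8] w 0.599 gf 0.0
units lin [-8.52  7.43 -0.01] turn 0.23
top [398. 180.] 20 [ 0.613 -0.318  0.037]
top [370. 186.] 22 [ 0.599 -0.214  0.036]
top [407. 217.] 22 [ 0.472 -0.336  0.036]
top [379. 223.] 23 [ 0.458 -0.234  0.036]
[ 536.4 -275.9] [164.1 124.1] 8.031508445739746
scene [243. 155.] 28 [ 0.471 -0.34   0.036]
scene [270. 164.] 27 [ 0.455 -0.237  0.036]
scene [222. 185.] 32 [ 0.611 -0.32   0.036]
scene [250. 195.] 32 [ 0.596 -0.217  0.036]
scene [227. 202.] 1 [ 0.653 -0.268  0.028]
scene [230. 203.] 1 [ 0.652 -0.257  0.029]
[ 551.  -276.5] [205.3 127. ] 8.213260650634766
```

```bash
python3 -m pendant '[{"linear":[-0.7,0.62,0],"delta_rot":[0,0,0.23],"gripper":0.4},{"linear":[-0.7,0.62,0],"delta_rot":[0,0,0],"gripper":0.4},{"linear":[-0.7,0.62,0],"delta_rot":[0,0,0],"gripper":0.4},{"linear":[-0.7,0.62,0],"delta_rot":[0,0,0],"gripper":0.4},{"linear":[-0.7,0.62,0],"delta_rot":[0,0,0],"gripper":0.4},{"linear":[-0.7,0.62,0],"delta_rot":[0,0,0],"gripper":0.4},{"linear":[-0.7,0.62,0],"delta_rot":[0,0,0],"gripper":0.4},{"linear":[-0.7,0.62,0],"delta_rot":[0,0,0],"gripper":0.4}]'
python3 -m pendant '[{"linear":[-0.7,0.62,0],"delta_rot":[0,0,0],"gripper":0.4},{"linear":[-0.7,0.62,0],"delta_rot":[0,0,0],"gripper":0.4},{"linear":[-0.7,0.62,0],"delta_rot":[0,0,0],"gripper":0.4},{"linear":[-0.7,0.62,0],"delta_rot":[0,0,0],"gripper":0.4},{"linear":[0,0,0],"delta_rot":[0,0,0],"gripper":0.4},{"linear":[0,0,0],"delta_rot":[0,0,0],"gripper":0.4},{"linear":[0,0,0],"delta_rot":[0,0,0],"gripper":0.4},{"linear":[0,0,0],"delta_rot":[0,0,0],"gripper":0.4}]'
python3 -c "
from h import *
to(.476,.284,.128,-6.5)"
```

```text
time: 2.7
tcp_pos: [0.4091, 0.3754, 0.2339]
tool_rot: [[0.109, 0.994, 0.0], [0.994, -0.109, 0.0], [0.0, 0.0, -1.0]]
ft_force: [0.9, -0.4, 1.0]
grip_width: 0.601
grasp_force: 0.0
time: 3.37
tcp_pos: [0.4726, 0.286, 0.2337]
tool_rot: [[0.108, 0.994, -0.0], [0.994, -0.108, 0.0], [0.0, -0.0, -1.0]]
ft_force: [-0.9, 0.2, 0.6]
grip_width: 0.6
grasp_force: 0.0
t 3.37 tcp [0.4726 0.286  0.2337] yaw -6.18 tilt 0.02 F [-0.9  0.2  0.6] w 0.6 gf 0.0
units lin [-0.05  0.12  3.52] turn 0.07
```

```bash
python3 -m pendant '[{"linear":[-0.05,0.12,0.5],"delta_rot":[0,0,0.07],"gripper":0.4},{"linear":[0,0,0.5],"delta_rot":[0,0,0],"gripper":0.4},{"linear":[0,0,0.5],"delta_rot":[0,0,0],"gripper":0.4},{"linear":[0,0,0.5],"delta_rot":[0,0,0],"gripper":0.4},{"linear":[0,0,0.5],"delta_rot":[0,0,0],"gripper":0.4},{"linear":[0,0,0.5],"delta_rot":[0,0,0],"gripper":0.4},{"linear":[0,0,0.5],"delta_rot":[0,0,0],"gripper":0.4},{"linear":[0,0,0],"delta_rot":[0,0,0],"gripper":0.4}]'
python3 - <<'E'
from h import *
to(.476,.284,.128,-6.5)
im,d=imaging.capture('scene'); cv2.imwrite('pics/c.png',cv2.resize(im[130:330,340:500,::-1],(480,600)))
E
```

```text
time: 4.03
tcp_pos: [0.4749, 0.2834, 0.1263]
tool_rot: [[0.113, 0.994, -0.003], [0.994, -0.113, -0.002], [-0.002, -0.003, -1.0]]
ft_force: [0.2, 0.3, -0.8]
grip_width: 0.601
grasp_force: 0.0
t 4.03 tcp [0.4749 0.2834 0.1263] yaw -6.49 tilt 0.21 F [ 0.2  0.3 -0.8] w 0.601 gf 0.0
units lin [ 0.02  0.03 -0.06] turn 0.0
```

View pics/c.png

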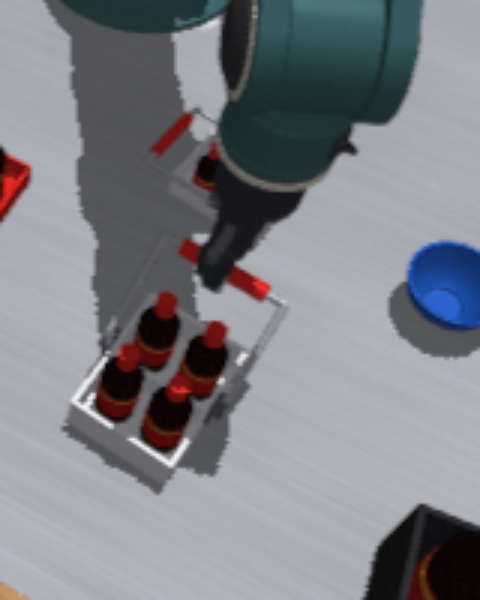

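The fingers straddle the middle of the red grip at crop (215,260). I'll close on it.

```bash
python3 -m pendant '[{"linear":[0,0,0],"delta_rot":[0,0,0],"gripper":0.8},{"linear":[0,0,0],"delta_rot":[0,0,0],"gripper":1},{"linear":[0,0,0],"delta_rot":[0,0,0],"gripper":1},{"linear":[0,0,0],"delta_rot":[0,0,0],"gripper":1},{"linear":[0,0,0],"delta_rot":[0,0,0],"gripper":1},{"linear":[0,0,0],"delta_rot":[0,0,0],"gripper":1},{"linear":[0,0,0],"delta_rot":[0,0,0],"gripper":1},{"linear":[0,0,0],"delta_rot":[0,0,0],"gripper":1}]' 30
python3 - <<'E'
from h import *
to(.476,.284,.128,-6.5)
c=np.array([.569,.273]); ex=np.array([.9936,-.1132]); p=env.state()['tcp_pos']
q=(np.array(p[:2])-c)@ex; print('grip rel x',q,'y',(np.array(p[:2])-c)@np.array([.1132,.9936]),'z',p[2]-.006)
# arc relative to current angle with radius .115
for a0 in(np.arccos(-q/.115),np.arcsin((p[2]-.056)/.115),):
    a=np.linspace(a0,1.62,13); y=-.115*np.cos(a); z=.115*np.sin(a); print(round(a0,3),(np.diff(y)/.03).round(2),(-np.diff(z)/.03).round(2))
E
```

```text
time: 4.75
tcp_pos: [0.4766, 0.2832, 0.1289]
tool_rot: [[0.115, 0.993, 0.0], [0.993, -0.115, 0.0], [0.0, 0.0, -1.0]]
ft_force: [-2.2, 1.0, 1.3]
grip_width: -0.006
grasp_force: 1.0
t 4.75 tcp [0.4766 0.2832 0.1289] yaw -6.58 tilt 0.01 F [-2.2  1.   1.3] w -0.006 gf 1.0
units lin [ 0.02 -0.02  0.03] turn -0.02
grip rel x -0.09293001229899032 y -0.00028514105922832286 z 0.12293554811118881
0.63 [0.2  0.22 0.23 0.25 0.27 0.28 0.29 0.3  0.31 0.31 0.32 0.32] [-0.25 -0.23 -0.21 -0.19 -0.17 -0.15 -0.12 -0.1  -0.08 -0.05 -0.02  0.  ]
0.687 [0.2  0.21 0.23 0.24 0.26 0.27 0.28 0.28 0.29 0.29 0.3  0.3 ] [-0.22 -0.21 -0.19 -0.17 -0.15 -0.13 -0.11 -0.09 -0.07 -0.04 -0.02  0.  ]
```

The fingers shut completely, so the grip was missed. I'll look again.

Run:
```python
from h import *
im,d=imaging.capture('scene'); cv2.imwrite('pics/d.png',cv2.resize(im[180:280,370:450,::-1],(480,600),interpolation=cv2.INTER_CUBIC))
P=cloud('scene',d);H,S,V=cv2.split(cv2.cvtColor(im,cv2.COLOR_RGB2HSV))
g=((H<8)|(H>172))&(S>140)&(V>90)&(P[...,0]>.44)&(P[...,0]<.51)&(P[...,1]>.2)&(P[...,1]<.36)&(P[...,2]>.05)
p=P[g];print(len(p),p.mean(0).round(4),np.percentile(p,[3,97],axis=0).round(4))
```

```text
124 [0.4791 0.2861 0.1274] [[0.4671 0.2411 0.1194]
 [0.4866 0.325  0.1293]]
```

View pics/d.png

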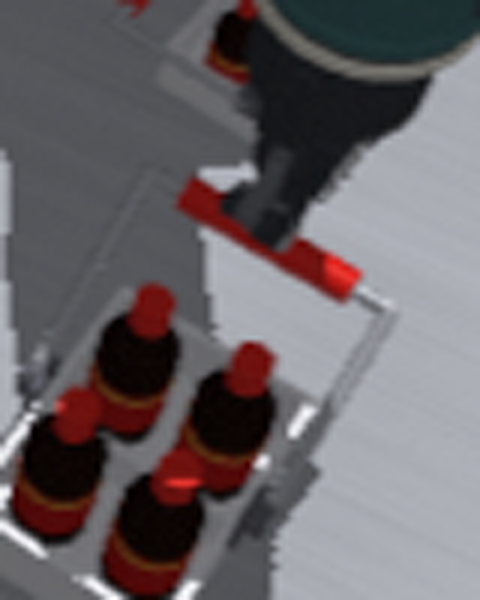

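Run:
```python
from h import *
to(.476,.284,.128,-6.5)
for cam in('scene','top'):
    c=imaging.camera_info(cam)
    for n,z in(('tip',.104),('grasp',.123),('tcp',.129)):
        q=np.array(c['rotation']).T@(np.array([.4766,.2832,z])-c['xyz']); print(cam,n,c['cx']+c['fx']*q[0]/-q[2],c['cy']+c['fy']*-q[1]/-q[2])
im,d=imaging.capture('scene');P=cloud('scene',d)
k=(P[...,0]>.4)&(P[...,0]<.55)&(P[...,1]>.23)&(P[...,1]<.33)&(P[...,2]>.09)&(P[...,2]<.2)&(im.max(-1)<90)
for z in np.arange(.09,.2,.01):
    p=P[k&(abs(P[...,2]-z)<.005)]
    if len(p): print(z.round(2),len(p),p.min(0).round(3),p.max(0).round(3))
t=env.state();print(t['grip_width'],t['grasp_force'])
```

```text
t 4.8 tcp [0.4766 0.2832 0.1289] yaw -6.59 tilt 0.01 F [-2.   0.6  1. ] w -0.004 gf 1.0
units lin [ 0.02 -0.02  0.03] turn -0.02
scene tip 412.77893302102905 223.00535755292464
scene grasp 414.16137404213686 219.5165540883297
scene tcp 414.60648232913115 218.39325456952545
top tip 233.64066419704713 225.27256854653803
top grasp 232.61574996954567 224.44470680818455
top tcp 232.28678584548743 224.17899012254276
0.09 8 [0.532 0.249 0.09 ] [0.547 0.31  0.094]
0.1 14 [0.535 0.241 0.095] [0.545 0.301 0.105]
0.11 3 [0.539 0.245 0.105] [0.543 0.295 0.113]
0.12 2 [0.472 0.232 0.119] [0.473 0.233 0.121]
0.13 2 [0.485 0.285 0.132] [0.489 0.29  0.134]
0.14 9 [0.482 0.276 0.135] [0.491 0.293 0.142]
0.15 3 [0.478 0.287 0.146] [0.493 0.293 0.148]
0.17 3 [0.486 0.289 0.172] [0.492 0.294 0.173]
0.18 15 [0.485 0.28  0.177] [0.511 0.292 0.182]
0.19 14 [0.489 0.264 0.186] [0.518 0.296 0.195]
0.2 8 [0.462 0.289 0.195] [0.524 0.301 0.199]
-0.0021658564793806665 1.0350209847092628
```

```bash
python3 -m pendant '[{"linear":[0,0.12,-0.16],"delta_rot":[0,0,0],"gripper":1},{"linear":[0,0.12,-0.16],"delta_rot":[0,0,0],"gripper":1},{"linear":[0,0.12,-0.16],"delta_rot":[0,0,0],"gripper":1},{"linear":[0,0.12,-0.16],"delta_rot":[0,0,0],"gripper":1},{"linear":[0,0,0],"delta_rot":[0,0,0],"gripper":1},{"linear":[0,0,0],"delta_rot":[0,0,0],"gripper":1},{"linear":[0,0,0],"delta_rot":[0,0,0],"gripper":1},{"linear":[0,0,0],"delta_rot":[0,0,0],"gripper":1}]' 40
python3 - <<'E'
from h import *
to(.476,.284,.128,-6.5)
im,d=imaging.capture('scene'); cv2.imwrite('pics/e.png',cv2.resize(im[180:280,370:450,::-1],(480,600),interpolation=cv2.INTER_CUBIC))
P=cloud('scene',d);H,S,V=cv2.split(cv2.cvtColor(im,cv2.COLOR_RGB2HSV))
g=((H<8)|(H>172))&(S>140)&(V>90)&(P[...,0]>.44)&(P[...,0]<.515)&(P[...,1]>.2)&(P[...,1]<.36)&(P[...,2]>.05)
p=P[g];print(len(p),p.mean(0).round(4),np.percentile(p,[3,97],axis=0).round(4))
E
```

```text
time: 5.52
tcp_pos: [0.4907, 0.2814, 0.1477]
tool_rot: [[0.115, 0.993, -0.0], [0.993, -0.115, -0.0], [-0.0, -0.0, -1.0]]
ft_force: [0.0, 0.3, -0.2]
grip_width: 0.001
grasp_force: 0.0
t 5.52 tcp [0.4907 0.2814 0.1477] yaw -6.58 tilt 0.03 F [ 0.   0.3 -0.2] w 0.001 gf 0.0
units lin [ 0.03 -0.5   0.66] turn -0.02
113 [0.4789 0.2892 0.1246] [[0.4683 0.2404 0.1197]
 [0.4863 0.3253 0.1286]]
```

View pics/e.png

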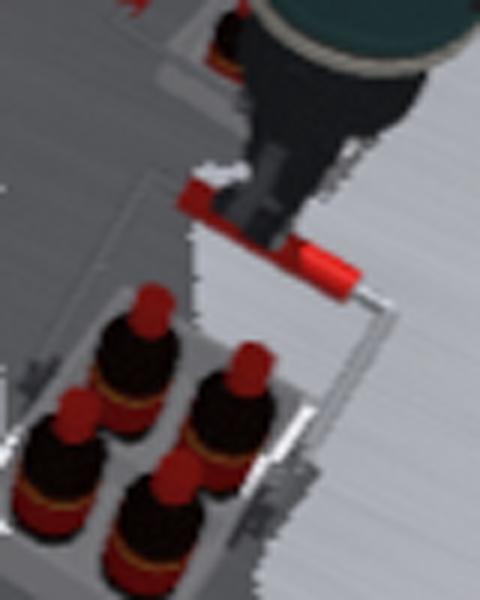

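Run:
```python
from h import *
c=imaging.camera_info('scene')
def pr(p):
    q=np.array(c['rotation']).T@(np.array(p)-c['xyz']); return np.round([c['cx']+c['fx']*q[0]/-q[2],c['cy']+c['fy']*-q[1]/-q[2]],1)
for off in(-.01,0,.01,.02):
    print(off,'before open finger tip',pr([.4749+.027,.2834-.003,.111+off]),'now shut tip',pr([.4907,.2814,.1227+off]),'front',pr([.503,.280,.1227+off]))
print('grip',pr([.475,.283,.119]))
im,d=imaging.capture('scene');P=cloud('scene',d)
for v in range(214,226,2): print(v,[(tuple(im[v,u].tolist()),P[v,u].round(3).tolist()) for u in(410,413,416)])
print(imaging.pinpoint('scene','grip')[:3])
```

```text
-0.01 before open finger tip [408.2 229.7] now shut tip [410.9 224.8] front [408.8 227.9]
0 before open finger tip [408.9 227.9] now shut tip [411.6 223. ] front [409.5 226. ]
0.01 before open finger tip [409.6 226.1] now shut tip [412.3 221.1] front [410.2 224.2]
0.02 before open finger tip [410.3 224.3] now shut tip [413.1 219.2] front [410.9 222.3]
grip [414.  219.8]
214 [((49, 51, 55), [0.546, 0.275, 0.239]), ((36, 37, 40), [0.537, 0.281, 0.232]), ((43, 45, 48), [0.534, 0.287, 0.233])]
216 [((48, 50, 53), [0.55, 0.277, 0.237]), ((23, 24, 29), [0.547, 0.283, 0.238]), ((22, 23, 26), [0.526, 0.288, 0.214])]
218 [((54, 25, 28), [0.55, 0.278, 0.229]), ((23, 24, 29), [0.55, 0.285, 0.235]), ((38, 39, 43), [0.52, 0.29, 0.196])]
220 [((110, 49, 49), [0.481, 0.273, 0.119]), ((35, 22, 26), [0.505, 0.283, 0.16]), ((86, 84, 87), [0.498, 0.29, 0.155])]
222 [((171, 173, 181), [0.412, 0.269, 0.005]), ((117, 67, 68), [0.483, 0.283, 0.119]), ((111, 18, 16), [0.482, 0.291, 0.123])]
224 [((170, 173, 181), [0.415, 0.271, 0.001]), ((172, 174, 182), [0.411, 0.28, 0.001]), ((122, 82, 85), [0.484, 0.293, 0.117])]
[{'point': [415.9, 218.6], 'score': 0.87}, {'point': [324.4, 151.3], 'score': 0.61}, {'point': [398.5, 176.9], 'score': 0.42}]
```

The measurements show no fault in the grip's position. The tips hardly reached below the tube and slid off over it. I'll open, go back and grasp about 14 mm deeper.

```bash
python3 -m pendant '[{"linear":[0,0,-0.5],"delta_rot":[0,0,0],"gripper":0.35},{"linear":[0,-0.5,0],"delta_rot":[0,0,0],"gripper":0.35},{"linear":[0,0,0],"delta_rot":[0,0,0],"gripper":0.35},{"linear":[0,0,0],"delta_rot":[0,0,0],"gripper":0.35},{"linear":[0,0,0.5],"delta_rot":[0,0,0],"gripper":0.35},{"linear":[0,0,0.5],"delta_rot":[0,0,0],"gripper":0.35},{"linear":[0,0,0.3],"delta_rot":[0,0,0],"gripper":0.35},{"linear":[0,0,0],"delta_rot":[0,0,0],"gripper":0.35}]' 40
python3 - <<'E'
from h import *
print(env.tcp_to_tips); to(.475,.284,.113,-6.5)
im,d=imaging.capture('scene'); P=cloud('scene',d);H,S,V=cv2.split(cv2.cvtColor(im,cv2.COLOR_RGB2HSV))
g=((H<8)|(H>172))&(S>140)&(V>90)&(P[...,0]>.44)&(P[...,0]<.515)&(P[...,1]>.2)&(P[...,1]<.36)&(P[...,2]>.05)
p=P[g];print(len(p),p.mean(0).round(4))
E
```

```text
time: 6.33
tcp_pos: [0.4755, 0.2824, 0.1221]
tool_rot: [[0.115, 0.993, -0.002], [0.993, -0.115, -0.002], [-0.002, -0.002, -1.0]]
ft_force: [0.4, -0.1, 0.3]
grip_width: 0.651
grasp_force: 0.0
0.025
t 6.33 tcp [0.4755 0.2824 0.1221] yaw -6.6 tilt 0.17 F [ 0.4 -0.1  0.3] w 0.651 gf 0.0
units lin [ 0.05 -0.02  0.3 ] turn -0.02
101 [0.4785 0.2914 0.1247]
```

```bash
python3 -m pendant '[{"linear":[0.05,0,0.4],"delta_rot":[0,0,0],"gripper":0.35},{"linear":[0,0,0],"delta_rot":[0,0,0],"gripper":0.35},{"linear":[0,0,0],"delta_rot":[0,0,0],"gripper":0.8},{"linear":[0,0,0],"delta_rot":[0,0,0],"gripper":1},{"linear":[0,0,0],"delta_rot":[0,0,0],"gripper":1},{"linear":[0,0,0],"delta_rot":[0,0,0],"gripper":1},{"linear":[0,0,0],"delta_rot":[0,0,0],"gripper":1},{"linear":[0,0,0],"delta_rot":[0,0,0],"gripper":1}]' 40
```

```text
time: 7.05
tcp_pos: [0.476, 0.2848, 0.1123]
tool_rot: [[0.114, 0.993, -0.0], [0.993, -0.114, 0.0], [0.0, -0.0, -1.0]]
ft_force: [-5.8, 0.6, 6.0]
grip_width: 0.195
grasp_force: 39.2
```

Gripped (40 N, width matching the tube). Now I'll swing along the arc, with the start angle at about 0.63.

```bash
python3 -m pendant '[{"linear":[0,0.2,-0.25],"delta_rot":[0,0,0],"gripper":1},{"linear":[0,0.22,-0.23],"delta_rot":[0,0,0],"gripper":1},{"linear":[0,0.23,-0.21],"delta_rot":[0,0,0],"gripper":1},{"linear":[0,0.25,-0.19],"delta_rot":[0,0,0],"gripper":1},{"linear":[0,0.27,-0.17],"delta_rot":[0,0,0],"gripper":1},{"linear":[0,0.28,-0.15],"delta_rot":[0,0,0],"gripper":1},{"linear":[0,0,0],"delta_rot":[0,0,0],"gripper":1},{"linear":[0,0,0],"delta_rot":[0,0,0],"gripper":1}]'
python3 -c "
from h import *
to(.569,.273,.159,-6.5)"
```

```text
time: 7.72
tcp_pos: [0.5203, 0.2796, 0.1483]
tool_rot: [[0.115, 0.993, 0.001], [0.993, -0.115, 0.0], [0.0, 0.001, -1.0]]
ft_force: [0.0, 1.3, 3.6]
grip_width: 0.192
grasp_force: 39.9
t 7.72 tcp [0.5203 0.2796 0.1483] yaw -6.62 tilt 0.06 F [0.  1.3 3.6] w 0.192 gf 39.9
units lin [-0.03  1.64 -0.36] turn -0.03
```

```bash
python3 -m pendant '[{"linear":[0,0.29,-0.13],"delta_rot":[0,0,0],"gripper":1},{"linear":[0,0.3,-0.1],"delta_rot":[0,0,0],"gripper":1},{"linear":[0,0.31,-0.08],"delta_rot":[0,0,0],"gripper":1},{"linear":[0,0.31,-0.05],"delta_rot":[0,0,0],"gripper":1},{"linear":[0,0.3,-0.02],"delta_rot":[0,0,0],"gripper":1},{"linear":[0,0.25,0],"delta_rot":[0,0,0],"gripper":1},{"linear":[0,0,0],"delta_rot":[0,0,0],"gripper":1},{"linear":[0,0,0],"delta_rot":[0,0,0],"gripper":1}]'
python3 - <<'E'
from h import *
to(.569,.273,.159,-6.5)
im,d=imaging.capture('scene'); cv2.imwrite('pics/f.png',cv2.resize(im[150:310,330:490,::-1],(600,600),interpolation=cv2.INTER_CUBIC))
E
```

```text
time: 8.38
tcp_pos: [0.5727, 0.2735, 0.1602]
tool_rot: [[0.115, 0.993, 0.0], [0.993, -0.115, 0.0], [0.0, -0.0, -1.0]]
ft_force: [-8.2, -2.0, 10.7]
grip_width: 0.188
grasp_force: 41.0
t 8.38 tcp [0.5727 0.2735 0.1602] yaw -6.61 tilt 0.03 F [-8.2 -2.  10.7] w 0.188 gf 41.0
units lin [-0.03 -0.12  0.04] turn -0.02
```

View pics/f.png

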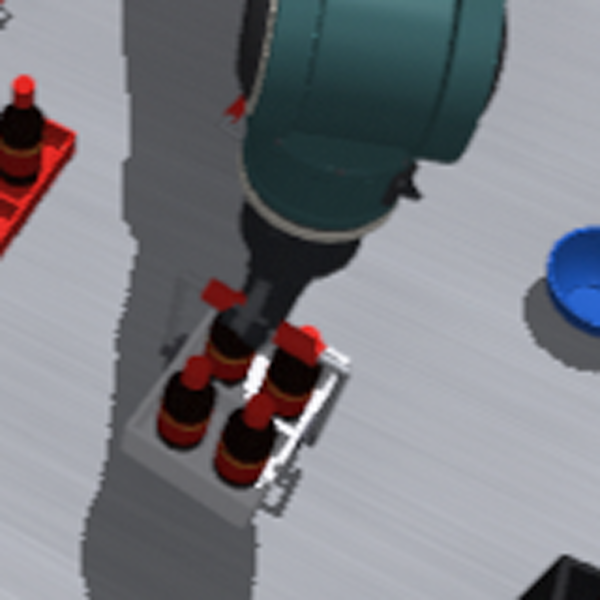

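Handle upright: the tool now pushes 8 N against the end stop while the carrier stands on the table. I'll hold, tighten the grip and lift.

```bash
python3 -m pendant '[{"linear":[0,-0.03,0],"delta_rot":[0,0,0],"gripper":1},{"linear":[0,-0.03,0],"delta_rot":[0,0,0],"gripper":1},{"linear":[0,0,0],"delta_rot":[0,0,0],"gripper":1},{"linear":[0,0,-0.1],"delta_rot":[0,0,0],"gripper":1},{"linear":[0,0,-0.1],"delta_rot":[0,0,0],"gripper":1},{"linear":[0,0,-0.2],"delta_rot":[0,0,0],"gripper":1},{"linear":[0,0,-0.3],"delta_rot":[0,0,0],"gripper":1},{"linear":[0,0,-0.4],"delta_rot":[0,0,0],"gripper":1}]' 80
python3 -m pendant '[{"linear":[0,0,-0.6],"delta_rot":[0,0,0],"gripper":1},{"linear":[0,0,-0.7],"delta_rot":[0,0,0],"gripper":1},{"linear":[0,0,-0.7],"delta_rot":[0,0,0],"gripper":1},{"linear":[0,0,-0.7],"delta_rot":[0,0,0],"gripper":1},{"linear":[0,0,-0.7],"delta_rot":[0,0,0],"gripper":1},{"linear":[0,0,-0.7],"delta_rot":[0,0,0],"gripper":1},{"linear":[0,0,-0.6],"delta_rot":[0,0,0],"gripper":1},{"linear":[0,0,-0.3],"delta_rot":[0,0,0],"gripper":1}]'
python3 - <<'E'
from h import *
to(.5345,-.277,.36,8)
im,d=imaging.capture('scene'); cv2.imwrite('pics/g.png',im[90:330,200:520,::-1])
E
```

```text
time: 9.1
tcp_pos: [0.57, 0.2736, 0.1927]
tool_rot: [[0.115, 0.993, -0.001], [0.993, -0.115, -0.001], [-0.001, -0.001, -1.0]]
ft_force: [-0.9, -0.1, -7.4]
grip_width: 0.175
grasp_force: 78.3
time: 9.77
tcp_pos: [0.5706, 0.2738, 0.346]
tool_rot: [[0.115, 0.993, 0.003], [0.993, -0.115, 0.002], [0.002, 0.003, -1.0]]
ft_force: [0.7, 0.0, -7.4]
grip_width: 0.171
grasp_force: 78.6
t 9.77 tcp [0.5706 0.2738 0.346 ] yaw -6.6 tilt 0.2 F [ 0.7  0.  -7.4] w 0.171 gf 78.6
units lin [-18.37   0.92  -0.5 ] turn -3.19
```

View pics/g.png

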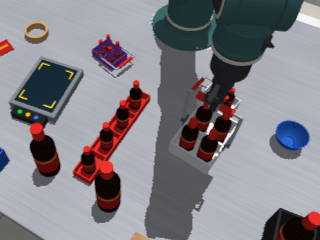

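```bash
python3 -m pendant '[{"linear":[-0.1,0,-0.1],"delta_rot":[0,0,0],"gripper":1},{"linear":[-0.2,0,0],"delta_rot":[0,0,0],"gripper":1},{"linear":[-0.4,0,0],"delta_rot":[0,0,0],"gripper":1},{"linear":[-0.6,0.04,0],"delta_rot":[0,0,0],"gripper":1},{"linear":[-0.7,0.04,0],"delta_rot":[0,0,0],"gripper":1},{"linear":[-0.7,0.04,0],"delta_rot":[0,0,0],"gripper":1},{"linear":[-0.7,0.04,0],"delta_rot":[0,0,0],"gripper":1},{"linear":[-0.7,0.04,0],"delta_rot":[0,0,0],"gripper":1}]'
python3 -m pendant '[{"linear":[-0.7,0.04,0],"delta_rot":[0,0,0],"gripper":1},{"linear":[-0.7,0.04,0],"delta_rot":[0,0,0],"gripper":1},{"linear":[-0.7,0.04,0],"delta_rot":[0,0,0],"gripper":1},{"linear":[-0.7,0.04,0],"delta_rot":[0,0,0],"gripper":1},{"linear":[-0.7,0.04,0],"delta_rot":[0,0,0],"gripper":1},{"linear":[-0.7,0.04,0],"delta_rot":[0,0,0],"gripper":1},{"linear":[-0.7,0.04,0],"delta_rot":[0,0,0],"gripper":1},{"linear":[-0.7,0.04,0],"delta_rot":[0,0,0],"gripper":1}]'
python3 -m pendant '[{"linear":[-0.7,0.04,0],"delta_rot":[0,0,0],"gripper":1},{"linear":[-0.7,0.04,0],"delta_rot":[0,0,0],"gripper":1},{"linear":[-0.7,0.04,0],"delta_rot":[0,0,0],"gripper":1},{"linear":[-0.7,0.04,0],"delta_rot":[0,0,0],"gripper":1},{"linear":[-0.7,0.04,0],"delta_rot":[0,0,0],"gripper":1},{"linear":[-0.7,0.04,0],"delta_rot":[0,0,0],"gripper":1},{"linear":[-0.7,0.04,0],"delta_rot":[0,0,0],"gripper":1},{"linear":[-0.6,0.04,0],"delta_rot":[0,0,0],"gripper":1}]'
python3 -m pendant '[{"linear":[-0.5,0,0],"delta_rot":[0,0,-0.2],"gripper":1},{"linear":[-0.4,0,0],"delta_rot":[0,0,-0.4],"gripper":1},{"linear":[-0.3,0,0],"delta_rot":[0,0,-0.5],"gripper":1},{"linear":[-0.2,0,0],"delta_rot":[0,0,-0.6],"gripper":1},{"linear":[-0.1,0,0],"delta_rot":[0,0,-0.6],"gripper":1},{"linear":[0,0,0],"delta_rot":[0,0,-0.5],"gripper":1},{"linear":[0,0,0],"delta_rot":[0,0,-0.4],"gripper":1},{"linear":[0,0,0],"delta_rot":[0,0,0],"gripper":1}]'
python3 -c "
from h import *
to(.5345,-.277,.25,8)"
```

```text
time: 10.48
tcp_pos: [0.5614, 0.1478, 0.3449]
tool_rot: [[0.116, 0.993, -0.001], [0.993, -0.116, -0.001], [-0.001, -0.001, -1.0]]
ft_force: [0.3, -0.1, -7.8]
grip_width: 0.177
grasp_force: 78.5
time: 11.15
tcp_pos: [0.551, -0.02, 0.345]
tool_rot: [[0.116, 0.993, -0.001], [0.993, -0.116, -0.0], [-0.0, -0.001, -1.0]]
ft_force: [-0.4, 0.5, -7.1]
grip_width: 0.177
grasp_force: 78.5
time: 11.82
tcp_pos: [0.5409, -0.1851, 0.345]
tool_rot: [[0.117, 0.993, -0.001], [0.993, -0.117, -0.0], [-0.0, -0.001, -1.0]]
ft_force: [-0.3, -0.9, -8.4]
grip_width: 0.178
grasp_force: 78.6
time: 12.48
tcp_pos: [0.5376, -0.2283, 0.345]
tool_rot: [[-0.14, 0.99, -0.001], [0.99, 0.14, 0.0], [0.0, -0.001, -1.0]]
ft_force: [-0.2, 0.4, -8.0]
grip_width: 0.175
grasp_force: 78.5
t 12.48 tcp [ 0.5376 -0.2283  0.345 ] yaw 8.07 tilt 0.05 F [-0.2  0.4 -8. ] w 0.175 gf 78.5
units lin [-1.59 -0.33  3.17] turn 0.02
```

```bash
python3 -m pendant '[{"linear":[-0.2,-0.05,0],"delta_rot":[0,0,0],"gripper":1},{"linear":[-0.4,-0.08,0.3],"delta_rot":[0,0,0],"gripper":1},{"linear":[-0.4,-0.08,0.5],"delta_rot":[0,0,0],"gripper":1},{"linear":[-0.4,-0.08,0.5],"delta_rot":[0,0,0],"gripper":1},{"linear":[-0.19,-0.04,0.5],"delta_rot":[0,0,0],"gripper":1},{"linear":[0,0,0.5],"delta_rot":[0,0,0],"gripper":1},{"linear":[0,0,0.5],"delta_rot":[0,0,0],"gripper":1},{"linear":[0,0,0.3],"delta_rot":[0,0,0],"gripper":1}]'
python3 -m pendant '[{"linear":[0,0,0],"delta_rot":[0,0,0],"gripper":1},{"linear":[0,0,0],"delta_rot":[0,0,0],"gripper":1},{"linear":[0,0,0],"delta_rot":[0,0,0],"gripper":1},{"linear":[0,0,0],"delta_rot":[0,0,0],"gripper":1},{"linear":[0,0,0],"delta_rot":[0,0,0],"gripper":1},{"linear":[0,0,0],"delta_rot":[0,0,0],"gripper":1},{"linear":[0,0,0],"delta_rot":[0,0,0],"gripper":1},{"linear":[0,0,0],"delta_rot":[0,0,0],"gripper":1}]' >/dev/null
cat > m.py <<'E'
from h import *
import sys
to(.5345,-.277,.21,8)
for cam in('scene','top'):
    im,d=imaging.capture(cam); P=cloud(cam,d); cv2.imwrite(f'pics/m_{cam}.png',im[:,:,::-1])
    H,S,V=cv2.split(cv2.cvtColor(im,cv2.COLOR_RGB2HSV))
    b=env.state()['tcp_pos'][2]-.16
    near=(d>0)&(np.hypot(P[...,0]-.5345,P[...,1]+.277)<.12)
    c=near&(S<70)&(V>60)&(abs(P[...,2]-b-.042)<.012)
    p=P[c]; r=cv2.minAreaRect((p[:,:2]*1000).astype(np.float32)); print(cam,'rim',len(p),np.round(r[0],1),np.round(r[1],1),round(r[2],1),'z',np.percentile(p[:,2],[10,50,90,98]).round(4))
    red=near&((H<8)|(H>172))&(S>140)&(V>80)
    n,l,st,ce=cv2.connectedComponentsWithStats(red.astype(np.uint8))
    for i in range(1,n):
        if st[i,4]>12: q=P[l==i]; print('  red',ce[i].round(),st[i,4],q.mean(0).round(3),'zmax',np.percentile(q[:,2],95).round(3))
E
python3 m.py
python3 - <<'E'
import cv2
i=cv2.imread('pics/m_scene.png');cv2.imwrite('pics/h.png',cv2.resize(i[60:260,160:360],(600,600)))
E
```

```text
time: 13.15
tcp_pos: [0.5349, -0.2762, 0.2507]
tool_rot: [[-0.139, 0.99, -0.002], [0.99, 0.139, 0.0], [0.001, -0.002, -1.0]]
ft_force: [-0.0, -0.0, -8.2]
grip_width: 0.179
grasp_force: 78.7
t 13.82 tcp [ 0.5361 -0.2755  0.2526] yaw 8.08 tilt 0.01 F [ 0.   0.  -7.7] w 0.174 gf 78.9
units lin [-0.04 -0.06  1.42] turn 0.02
scene rim 410 [ 537.7 -278.7] [152.6 137. ] 9.0 z [0.1253 0.1344 0.1406 0.1428]
  red [243. 131.] 119 [ 0.525 -0.255  0.242] zmax 0.269
  red [224. 146.] 43 [ 0.575 -0.296  0.205] zmax 0.211
  red [239. 150.] 54 [ 0.561 -0.251  0.196] zmax 0.211
top rim 55 [ 590.3 -224.3] [33.4 69.1] 54.9 z [0.1246 0.1377 0.1421 0.1439]
```

View pics/h.png

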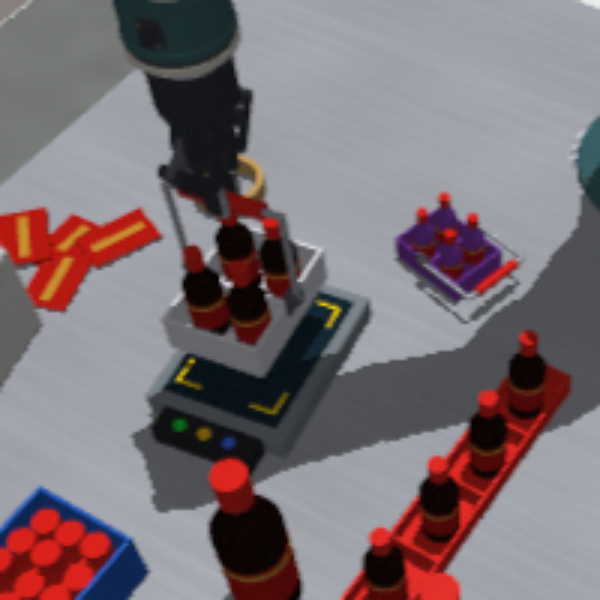

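The carrier hangs level over the reader at crop (245,290), with its underside at about 0.095 (caps at 0.211, rim at 0.140) and squared with the marks. I'll descend about 43 mm in gentle steps.

```bash
python3 -m pendant '[{"linear":[-0.04,-0.05,0.1],"delta_rot":[0,0,0],"gripper":1},{"linear":[0,0,0.2],"delta_rot":[0,0,0],"gripper":1},{"linear":[0,0,0.3],"delta_rot":[0,0,0],"gripper":1},{"linear":[0,0,0.3],"delta_rot":[0,0,0],"gripper":1},{"linear":[0,0,0.2],"delta_rot":[0,0,0],"gripper":1},{"linear":[0,0,0.15],"delta_rot":[0,0,0],"gripper":1},{"linear":[0,0,0.1],"delta_rot":[0,0,0],"gripper":1},{"linear":[0,0,0.05],"delta_rot":[0,0,0],"gripper":1}]'
python3 -m pendant '[{"linear":[0,0,0],"delta_rot":[0,0,0],"gripper":1},{"linear":[0,0,0],"delta_rot":[0,0,0],"gripper":1},{"linear":[0,0,0],"delta_rot":[0,0,0],"gripper":1},{"linear":[0,0,0],"delta_rot":[0,0,0],"gripper":1},{"linear":[0,0,0],"delta_rot":[0,0,0],"gripper":1},{"linear":[0,0,0],"delta_rot":[0,0,0],"gripper":1},{"linear":[0,0,0],"delta_rot":[0,0,0],"gripper":1},{"linear":[0,0,0],"delta_rot":[0,0,0],"gripper":1}]' >/dev/null
python3 m.py
python3 - <<'E'
import cv2
i=cv2.imread('pics/m_scene.png');cv2.imwrite('pics/i.png',cv2.resize(i[100:230,180:310],(600,600),interpolation=cv2.INTER_CUBIC))
E
```

```text
time: 14.58
tcp_pos: [0.5347, -0.2769, 0.2099]
tool_rot: [[-0.141, 0.99, -0.001], [0.99, 0.141, -0.0], [0.0, -0.001, -1.0]]
ft_force: [-0.5, 0.3, -6.6]
grip_width: 0.178
grasp_force: 78.9
t 15.25 tcp [ 0.5348 -0.2769  0.2105] yaw 8.09 tilt 0.01 F [ 0.3  0.2 -7.6] w 0.178 gf 78.9
units lin [-0.   -0.01  0.02] turn 0.02
scene rim 380 [ 535.4 -279.8] [153.6 136.2] 8.4 z [0.0829 0.092  0.0982 0.1001]
  red [246. 140.] 100 [ 0.524 -0.255  0.202] zmax 0.227
  red [227. 155.] 38 [ 0.574 -0.297  0.163] zmax 0.17
  red [242. 159.] 53 [ 0.559 -0.254  0.153] zmax 0.169
top rim 42 [ 591.3 -224.4] [29.6 59.2] 53.8 z [0.087  0.0947 0.1009 0.1022]
```

View pics/i.png

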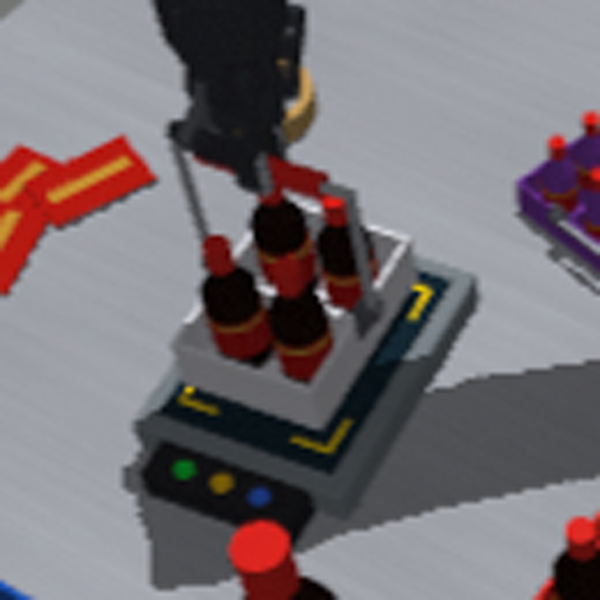

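Run:
```python
from h import *
c=imaging.camera_info('scene'); R=np.array(c['rotation']); a=np.radians(8); ex=np.array([np.cos(a),np.sin(a)]);ey=np.array([-ex[1],ex[0]])
for n,(u,v),sy,z in(('bottom +x+y',(318,427),1,.0535),('bottom +x-y',(180,372),-1,.0535),('rim +x-y',(174,345),-1,.0985),('rim +x+y',(322,388),1,.0985),('rim -x+y',(413,238),2,.0985)):
    u=180+(u+.5)*130/600-.5; v=100+(v+.5)*130/600-.5
    r=R@np.array([(u-c['cx'])/c['fx'],-(v-c['cy'])/c['fy'],-1]); t=(z-c['xyz'][2])/r[2]; p=(np.array(c['xyz'])+t*r)[:2]
    print(n,p.round(3),'centre',(p-(.075*ex+sy*.055*ey if sy!=2 else -.075*ex+.055*ey)).round(4))
```

```text
bottom +x+y [ 0.599 -0.217] centre [ 0.5327 -0.2822]
bottom +x-y [ 0.61  -0.331] centre [ 0.5276 -0.2866]
rim +x-y [ 0.616 -0.318] centre [ 0.5337 -0.2743]
rim +x+y [ 0.595 -0.209] centre [ 0.5279 -0.2737]
rim -x+y [ 0.453 -0.232] centre [ 0.5346 -0.2762]
```

The corners put the carrier's centre within about 4 mm of the glass centre, 18 mm above it and at rest. I'll hand it in.

```bash
python3 -c "
from plant import job
print(job.sign_off())"
```

```text
the job is handed in; nothing more can be done
None
```

I handed in the job at about 15 s of the 56 s allowed, after one missed grasp; no verdict came back. The carrier hangs from the gripper, handle upright, about 18 mm above the reader glass. By camera it is about 4 mm off centre and square to the yellow marks, and I saw no contact with the reader or the bottles.

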